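Raise the shear guard with its gate lever and feed a bar with the push stick

TASK

Get the bench shear ready to cut: throw its lever out of the parking notch and along the gate until it drops into the notch marked by the pointed clip, which raises the guard; then push the steel bar under the guard with the wooden push stick until it sits against the length stop, and lay the stick back down flat on the bench. Touch neither the bar nor the guard with the gripper or arm, and leave the other things on the bench where they are.

Things in the scene. Friction and masses are not known exactly. Their poses are not given: they have to be found in the camera images.
- machine: Bench shear, fixed; place and yaw (up to 0.2 rad) vary. Origin: on the bench, under the middle of the bed's width. y axis: feed direction; x: across the bed to the green head. Bed x -45..45, y -200..220 mm, top 25 mm above the bench. On it the bar's channel, 48 mm wide, between two guide strips 14 mm wide, 7 mm high, y -135..195.
- bridge (a point): Middle of the bridge over the bed, at machine (0, 30, 117) mm: posts at x +-49 (12 mm wide), y 10..50; crosshead and blade casing y 10..73, top 124 mm, casing's underside 69 mm above the bench. The guard plate slides up and down in it.
- slot (a point): Point in the gate plate's slot over the pivot, at machine (100, 50, 145) mm. Steel plate, top 148 mm above the bench, on the green head (machine x 59..184, y -65..175, 120 mm high). Slot along y, 22 mm wide (x -9..13 from here); on its -x side three notches 29 mm deep: wide parking notch (34 mm, middle about y -44 from here), two working notches (20 and 26 mm, middles about +5 and +49).
- stop (a point): Middle of the length stop's face that the bar must touch, at machine (0, 185, 30) mm; the stop is 62 mm wide and 30 mm high above the bed.
- guard (a joint): Height in m by which the steel guard plate under the bridge (82 mm wide, 12 mm thick, machine y 24..36, 62 mm high) is raised. The lever moves it. At 0 its lower edge is only 3.5 mm above the bed; about 12 mm with the lever in the middle notch, about 23 mm in the last notch (the opening is 3.5 mm more).
- pivot (a point): The point about which the lever swings both ways, inside the head, at machine (100, 50, 55) mm. Axes as the machine's.
- lever_swing (a joint): Swing of the lever in rad along the gate's slot, + towards machine +y, 0 upright, free range -0.62..0.66. Parked near -0.45. It stays where it is left (about 2 N at the handle to move it, up to 5 N when the rod rubs on the gate).
- lever_side (a joint): Sideways lean of the lever in rad, 0 upright in the slot, negative towards machine -x (into a notch; towards the bed). A spring always pulls it towards -x: about 3 N at the handle when it lies in a notch, about 6 N in the slot. Down in a notch it reads about -0.25; resting on the edge between the notches about -0.02; the slot lets it go to about +0.06.
- handle (a point): Point on the lever's axis in the middle of its black grip, 160 mm from the pivot. The grip is round, 24 mm thick, from 125 to 195 mm from the pivot (its top about 250 mm above the bench when upright); below it the rod is 14 mm thick.
- rod (a point): Point on the lever's rod where it passes through the gate plate, 90 mm from the pivot.
- clip: Pointed brass clip on the gate's near edge, 10 mm high, 22 mm wide, arrow-shaped, its point towards machine +x: it marks the notch to use, which may be either working notch. Axes as the machine's. Its origin's y (along the slot) agrees with the middle of the notch to within 7 mm only, so the notch itself must be felt for.
- blank: A square-ended plain brass clip, 24 by 22 by 10 mm, at the other working notch: not the one to use.
- bar: Flat steel bar 140 mm long (its y), 40 mm wide, 10 mm thick, 0.42 kg, lying in the channel in front of the guard. Origin: centre of its underside. Home against the stop, its rear end is 15 mm past the middle of the guard (machine y 45 mm).
- stick: Wooden push stick, 0.12 kg, lying flat on the bench. Its x axis runs from the handle end to the nose. Origin: centre of the underside of its base. Base 180 mm long, 30 mm wide, 8 mm thick (it passes under the raised guard); an upright rib 20 mm wide and 70 mm long, x -75..-5 mm, its top 51 mm above the base's underside, to be gripped from above.
- stick_nose (a point): Middle of the stick's flat nose, 90 mm ahead of its origin, 4 mm above its underside.
- stick_grip (a point): Middle of the stick's rib, 40 mm behind its origin, 30 mm above its underside.
- wrench: Open spanner lying on the bench, a bystander.
- driver: Screwdriver lying on the bench, a bystander.
- flange: Steel flange ring, 100 mm across, 28 mm high, a bystander.
- can: Blue spray can, 66 mm across, 170 mm high, a bystander.
- nut: Large steel hexagon nut, 52 mm across flats, 26 mm high, a bystander.
- disc: Black grinding disc, 110 mm across, 6 mm thick, lying flat, a bystander.
Things that resemble listed ones, but are neither listed nor needed, are in the scene too. Leave any turquoise look-alike of the bar alone.

How it is judged:
On the way, in this order (a step that is already met when the one before it is completed fails the run):
1. the lever is down in the notch marked by the pointed clip (value of joint lever_side below -0.17 rad and y of rod in the frame of clip between -0.016 and 0.016 m), for 0.3 s.
2. the push stick is pushing the bar, its front end already past the guard (contact force between stick and bar above 0.2 N and y of bar in the frame of machine above -0.02 m), for 0.05 s.
3. the bar sits against the length stop (y of bar in the frame of machine above 0.111 m and z of bar in the frame of machine between 0.02 and 0.03 m), for 0.2 s.
At the end, for the whole second after the job is handed in: Lever down in the marked notch (leaning over 0.17 rad into it, rod within 16 mm of the pointed clip along the slot); bar flat on the bed within 4 mm of the stop; push stick still and flat on the bench itself (underside within 6 mm, tilt under 0.08 rad) (all of step 1 and all of step 3 and height (world z) of stick below 0.006 m and angle between stick's own z axis and vertical below 0.08 rad and linear speed of each of stick, bar below 0.02 m/s); the robot touches nothing.
It fails at once if the gripper or arm touches the bar (contact force between any of the fingers, the arm and bar above 0.5 N).
It fails at once if the gripper or arm touches the guard (contact force between any of the fingers, the arm and guard above 0.5 N).
It fails at once if a bystander is moved by more than 30 mm (distance of any of wrench, driver, flange, can, nut, disc from where it was at the start of the episode above 0.03 m).
It also fails if it takes over 72 s, if anything falls off the work surface, if the arm or the gripper's body presses on something with over 40 N, if the wrist force passes 120 N, or if a joint passes its speed limit or range.

ROBOT

A 6-joint arm with a two-finger parallel gripper is mounted at the origin on the work surface. World frame = base frame: x ahead of the robot, y to its left, z up, the work surface at z = 0. Lengths are in m, angles in rad, forces in N, time in s.
With the tool pointing down it reaches from about 0.3 to 1 m from the base axis. Payload 5.1 kg.
Tool frame: the origin (TCP) lies midway between the tips of the shut fingers; the grasp point (between the pads) lies 19 mm behind it; z points along the fingers, y is the line along which they close (so a half turn about z gives the same grasp; the last joint's range is limited). The gripper opens to 95 mm and grips with 3 to 60 N. Pads are 20 mm wide; open, the fingers measure 119 mm over their backs; the gripper's body (75 mm by 180 mm) begins 59 mm behind the grasp point.
Start: joints at [1.214, 0.124, 1.65, -0, 1.367, -0.083], TCP at [0.176, 0.626, 0.215] pointing down, gripper open.
Joint ranges: [-2.61, 2.61], [-1.02, 2.33], [0.03, 2.71], [-1.35, 4.49], [0.32, 2.68], [-2.91, 2.91]. Speed limits (rad/s): [2.57, 2.57, 3.14, 3.14, 3.14, 3.14].

INTERFACE

Orientations are given as a rotation vector (axis times angle).
In Python, from rig import manip gives the robot as it stands. The module is installed in compiled form; this text tells all that it offers.
- The arm moves only by the shell command python3 -m inch 'ROWS' [FORCE]. ROWS is JSON, a list of rows, each a list of 7 numbers: the shift along the world's x, y, z as a fraction of full scale, then the turn, a rotation vector about the world's x, y, z as a fraction of full scale, then the gripper command: -1 is shut, 1 is fully open, values between are in proportion. In form: [[tx, ty, tz, rx, ry, rz, fingers], ...]. A call has 1 to 20 rows; each row shifts and turns the commanded pose from where the row before left it; what a row does not reach is not made up. Full scale, the value 1, is 3 cm for a shift and 0.12 rad for a turn. A row lasts 1/8 s, in which the tool goes at most 62.5 mm and 10.7 degrees, less where a joint would pass 70% of its speed; a pose out of reach is approached as far as the arm can. A call with a number of a shift or a turn outside -1 to 1 is refused whole. A call with a gripper value outside its range is refused whole. The fingers move at their own pace and stop on an object; FORCE is the grip in N (left out, the last holds). Time passes only in rows, so rows that do not move let the fingers close. It gives the time, the measured TCP pose, the force, the opening and the grip force at its end, in the units of the state.
- manip.get_state(): the state, without advancing time (a new reading comes with each control period).
- manip.snapshot(name): name is "scene" or "top"; returns (picture, depth): 480x640x3 uint8, red, green, blue; 480x640 float32, m along the optical axis (not along the pixel's ray), 0 where there is no reading.
- manip.get_calibration(name): a dict with "fx", "fy", "cx", "cy" (pixels), "dist" ([k1, k2, p1, p2, k3] as OpenCV has them; the pictures are not rectified), "view" (4x4, takes a point from world to camera coordinates). Camera axes: x right, y down, z forward; pixel columns grow to the right and rows downward; lengths in m; the calibration is good to about 2 mm. A picture is of the moment at which its call begins. get_calibration takes no time and is no camera call.
- manip.close_job(): hands the job in; it is judged then, once.
The state is a dict: "time": time; "qpos": joint angles; "joint_velocities": joint speeds; "effort": joint torques, N m; "position": TCP position; "ee_rot": TCP orientation; "contact_force": force on the tool from outside, world axes, zero at the start; "wrist_torque": the same for the moment, N m; "opening": finger opening in m; "gripper_force": force on a finger pad.
Only numpy, scipy, OpenCV 4.12 (cv2) and the standard library are available. Lean on these libraries where they do the work, as an engineer would, in place of code of your own. Each camera call takes 0.05 s, during which the arm holds its last target. There are 200 camera calls.

## Working session

There is one attempt and no reset: what is moved stays moved. The work goes in short steps, Python scripts to look and compute and a shell command to move; the robot and the scene stay as the last step left them, time stands still between calls to the robot, and variables do not carry over. Pictures are saved under pics/ and viewed, at most 10 in all, crops included, and the job is handed in when it is done.

```bash
mkdir -p pics; cat > h.py <<'E'
import numpy as np, cv2
from rig import manip
def snap(n,tag):
    p,d=manip.snapshot(n); cv2.imwrite(f'pics/{tag}.png',p[:,:,::-1]); np.save(f'pics/{tag}.npy',d); return p,d
def cloud(n,d):
    c=manip.get_calibration(n); K=np.array([[c['fx'],0,c['cx']],[0,c['fy'],c['cy']],[0,0,1.]])
    v,u=np.mgrid[0:480,0:640]; q=cv2.undistortPoints(np.stack([u,v],-1).reshape(-1,1,2).astype(float),K,np.array(c['dist'],float)).reshape(480,640,2)
    P=np.dstack([q*d[...,None],d]); V=np.array(c['view']); W=(P-V[:3,3])@V[:3,:3]; W[d==0]=np.nan; return W
E
python3 - <<'E'
from h import *
for n in('scene','top'):
    p,d=snap(n,n+'0'); c=manip.get_calibration(n); print(n,np.round(np.linalg.inv(np.array(c['view'])),3).tolist())
print(manip.get_state())
E
```

```text
scene [[0.136, 0.661, -0.738, 1.363], [0.991, -0.105, 0.088, -0.117], [-0.02, -0.743, -0.669, 0.963], [0.0, 0.0, 0.0, 1.0]]
top [[-0.011, -0.989, 0.149, 0.266], [-1.0, 0.012, 0.003, -0.011], [-0.005, -0.149, -0.989, 1.564], [0.0, 0.0, 0.0, 1.0]]
{'time': 0.1, 'qpos': array([ 1.21442757e+00,  1.24425070e-01,  1.65153651e+00, -5.01013341e-05,
        1.36748698e+00, -8.26078511e-02]), 'joint_velocities': array([-0.00017162, -0.00192599, -0.00138236,  0.00118024, -0.00176843,
        0.00177274]), 'effort': array([ 4.86614663e-04, -4.18876719e+01, -3.61100113e+01,  7.77570647e-02,
        4.61893261e-02, -5.33583136e-05]), 'position': array([0.17557415, 0.62523664, 0.2135201 ]), 'ee_rot': array([-4.28616451e-01, -3.11185574e+00,  2.86176968e-03]), 'contact_force': array([ 0.19441338, -0.52177808, -0.17267583]), 'wrist_torque': array([ 0.01342118, -0.04950767,  0.01376659]), 'gripper_force': 0.0, 'opening': 0.09495993493329301}
```

View pics/scene0.png

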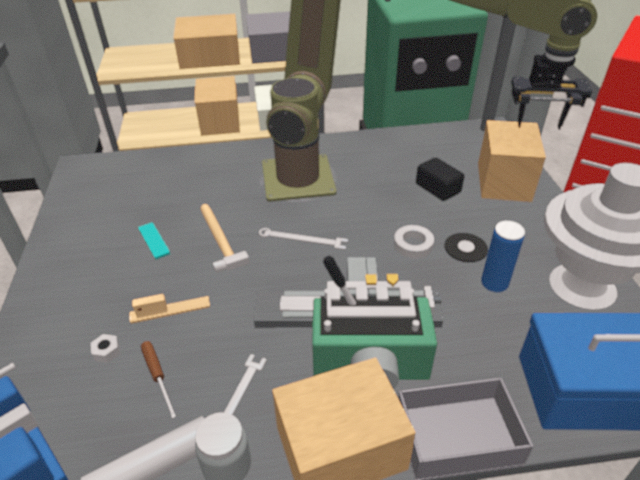

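View pics/top0.png

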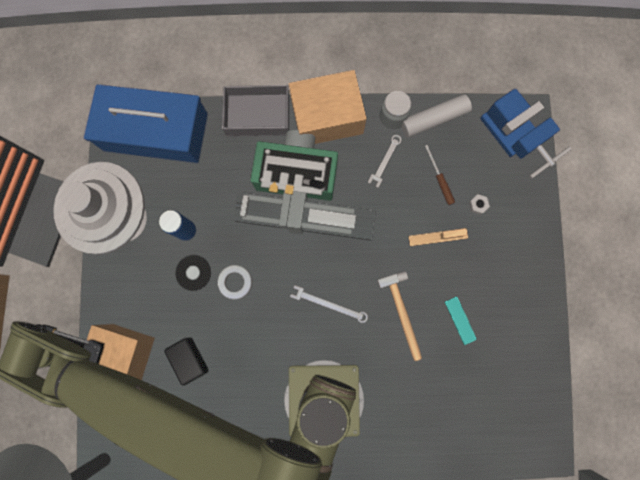

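The scene picture shows the shear at (370,320) with its lever at (340,280), and the clips at (371,280) and (393,280). In the top picture the bed runs from (240,205) to (372,225), the bar is at (332,217), and the stick is at (438,237) with its rib towards the right end of its base. I'll zoom in and measure.

```bash
python3 - <<'E'
from h import *
a=cv2.imread('pics/top0.png')[130:250,225:385]; b=cv2.imread('pics/scene0.png')[245:345,250:450]
cv2.imwrite('pics/z1.png',np.vstack([cv2.resize(a,(400,300),interpolation=2),cv2.resize(b,(400,200),interpolation=2)]) if 0 else np.hstack([cv2.resize(a,(400,300),interpolation=2),cv2.resize(b,(400,200),interpolation=2)[np.r_[0:200,[199]*100]]]))
d=np.load('pics/top0.npy'); W=cloud('top',d); p=cv2.imread('pics/top0.png')
hsv=cv2.cvtColor(p,cv2.COLOR_BGR2HSV)
for (u,v) in [(240,206),(270,210),(330,217),(372,225),(310,215),(353,220),(292,210),(275,188),(290,188),(300,150),(335,150),(438,238),(415,239),(460,232),(258,145),(250,190)]:
    print((u,v),np.round(W[v,u],3),hsv[v,u])
# green head
g=(cv2.inRange(hsv,(60,80,40),(90,255,255))>0); g[:120]=0;g[210:]=0;g[:,:225]=0;g[:,385:]=0
g&=(abs(W[...,2]-.12)<.006); print('head',g.sum(),cv2.minAreaRect((W[g][:,:2]).astype(np.float32)))
# stick
s=cv2.inRange(hsv,(8,60,80),(25,255,255))>0; m=np.zeros_like(s); m[225:250,400:475]=1; s&=m
for lo,hi in((-.01,.02),(.035,.07)):
    k=s&(W[...,2]>lo)&(W[...,2]<hi); print('stick',k.sum(),cv2.minAreaRect(W[k][:,:2].astype(np.float32)),np.median(W[k],0))
# bar: heights ~.035 on bed
for n in('top','scene'):
    W=cloud(n,np.load(f'pics/{n}0.npy'));p=cv2.imread(f'pics/{n}0.png');hsv=cv2.cvtColor(p,cv2.COLOR_BGR2HSV)
    br=(cv2.inRange(hsv,(12,150,140),(28,255,255))>0)&(abs(W[...,2]-.152)<.015)
    nn,l,st,c=cv2.connectedComponentsWithStats(br.astype(np.uint8))
    for i in range(1,nn):
        if st[i,4]>8: print(n,'clip',st[i],np.round(W[l==i].mean(0),4),np.round(np.ptp(W[l==i],0),3))
    bl=(hsv[...,2]<60)&(W[...,2]>.17)&(W[...,2]<.27)&(W[...,0]>.5)&(W[...,0]<.95)&(abs(W[...,1])<.3)
    print(n,'grip',bl.sum(),np.round(np.median(W[bl],0),4),np.round(W[bl].min(0),3),np.round(W[bl].max(0),3))
E
```

```text
(240, 206) [0.574 0.242 0.051] [ 60   3 101]
(270, 210) [0.564 0.155 0.031] [165   5  93]
(330, 217) [ 0.54  -0.026  0.034] [ 30  10 184]
(372, 225) [ 0.515 -0.152  0.029] [70  8 91]
(310, 215) [0.548 0.034 0.028] [ 19  11 180]
(353, 220) [ 0.529 -0.095  0.038] [ 26  11 185]
(292, 210) [0.546 0.082 0.121] [ 30   7 137]
(275, 188) [0.601 0.127 0.16 ] [ 18 133 202]
(290, 188) [0.601 0.085 0.158] [ 18 134 201]
(300, 150) [0.724 0.059 0.117] [ 70  84 125]
(335, 150) [ 0.757 -0.045  0.006] [38 12 85]
(438, 238) [ 0.476 -0.355  0.006] [ 15 102 205]
(415, 239) [ 0.473 -0.283  0.014] [ 15 102 213]
(460, 232) [ 0.487 -0.411  0.051] [ 17  96 229]
(258, 145) [0.739 0.181 0.122] [ 71  84 121]
(250, 190) [0.633 0.22  0.006] [60  3 94]
head 763 ((0.6734164357185364, 0.0767914429306984), (0.23629632592201233, 0.12311844527721405), 81.26763153076172)
stick 465 ((0.4810275733470917, -0.35621026158332825), (0.03463606908917427, 0.1857975274324417), 7.007192611694336) [ 0.47524431 -0.32909543  0.00824736]
stick 170 ((0.4839017391204834, -0.3938831090927124), (0.02073533460497856, 0.0691346526145935), 7.516286373138428) [ 0.48341326 -0.39283023  0.05097906]
top grip 89 [0.598  0.0093 0.2185] [ 0.586 -0.009  0.176] [0.618 0.032 0.23 ]
scene clip [388 280   5   4  10] [0.6131 0.1265 0.1567] [0.007 0.008 0.006]
scene grip 285 [0.6105 0.0101 0.2029] [ 0.587 -0.008  0.171] [0.624 0.028 0.228]
```

View pics/z1.png

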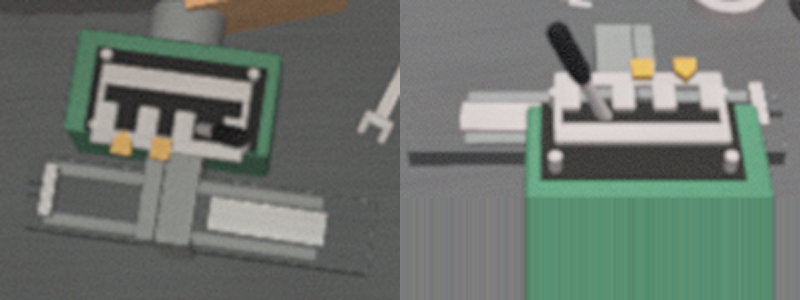

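The left clip in the top crop (120,143), which is the right one in the scene crop (685,67), is pointed. That means the last notch, at world y ≈ 0.127. The machine's yaw is about -0.152 and its origin is about (0.545, 0.041). Next I move above the lever grip with the fingers closing along machine x.

```bash
python3 -m inch '[[0,0,0.7,0,0,0,1],[0,0,0.7,0,0,0,1],[0.7,-1,0.4,0,0,-0.86,1],[0.7,-1,0,0,0,-0.86,1],[0.7,-1,0,0,0,-0.86,1],[0.7,-1,0,0,0,-0.86,1],[0.7,-1,0,0,0,-0.86,1],[0.7,-1,0,0,0,-0.86,1],[0.7,-1,0,0,0,-0.86,1],[0.7,-1,0,0,0,-0.86,1],[0.7,-1,0,0,0,-0.86,1],[0.7,-1,0,0,0,-0.86,1],[0.7,-1,0,0,0,-0.86,1],[0.7,-1,0,0,0,-0.86,1],[0.7,-1,0,0,0,-0.86,1],[0.7,-1,0,0,0,-0.86,1],[0.7,-1,0,0,0,0,1],[0.7,-1,0,0,0,0,1],[0.7,-1,0,0,0,0,1],[0.7,-1,0,0,0,0,1]]' 15
cat > st.py <<'E'
from h import *; from scipy.spatial.transform import Rotation as R
s=manip.get_state(); M=R.from_rotvec(s['ee_rot']).as_matrix(); y=M[:,1]
O=np.array([.545,.0407,0]);Y=-.152; mx=np.array([np.cos(Y),np.sin(Y),0]); my=np.array([-np.sin(Y),np.cos(Y),0])
p=s['position']-O
print('t',round(s['time'],2),'pos',np.round(s['position'],4),'mach',np.round([p@mx,p@my,p[2]],4),'yaw',np.round(np.degrees(np.arctan2(y[1],y[0])),2),'z',np.round(M[:,2],3),'F',np.round(s['contact_force'],1),'open',round(s['opening'],4),'gf',s['gripper_force'],'q',np.round(s['qpos'],2))
E
python3 st.py
```

```text
time: 2.6
position: [0.5551, 0.0847, 0.2713]
ee_rot: [2.378, 2.05, 0.004]
contact_force: [0.3, 0.3, -0.3]
opening: 0.0952
gripper_force: 0.0
t 2.6 pos [0.5551 0.0847 0.2713] mach [0.0033 0.045  0.2713] yaw -8.47 z [ 0.003  0.    -1.   ] F [ 0.3  0.3 -0.3] open 0.0952 gf 0.0 q [ 0.06 -0.1   1.78  0.    1.46  0.2 ]
```

```bash
python3 -m inch '[[0.55,-0.82,0,0,0,0,1],[0.55,-0.82,0,0,0,0,1],[0.55,-0.82,0,0,0,0,1],[0,0,0,0,0,0,1],[0,0,-0.8,0,0,0,1],[0,0,-0.8,0,0,0,1],[0,0,-0.8,0,0,0,1],[0,0,-0.7,0,0,0,1],[0,0,0,0,0,0,1]]' 15 >/dev/null; python3 st.py
python3 - <<'E'
from h import *
p,d=snap('scene','s2'); p2,d2=snap('top','t2')
cv2.imwrite('pics/z2.png',np.hstack([cv2.resize(p[200:340,270:450],(400,311))[:,:,::-1],cv2.resize(p2[130:250,225:385],(400,311))[:,:,::-1]]))
E
```

```text
t 3.73 pos [0.6021 0.0125 0.1741] mach [ 0.0607 -0.0192  0.1741] yaw -8.44 z [-0.003  0.    -1.   ] F [0.4 0.1 0. ] open 0.0954 gf 0.0 q [-0.07  0.05  1.8   0.    1.3   0.08]
```

View pics/z2.png

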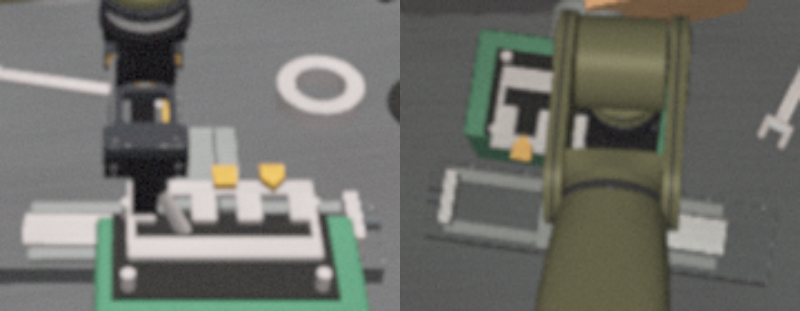

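In the left panel the fingers straddle the lever grip at (150,190). I close them now.

```bash
python3 -m inch '[[0,0,0,0,0,0,-1],[0,0,0,0,0,0,-1],[0,0,0,0,0,0,-1],[0,0,0,0,0,0,-1],[0,0,0,0,0,0,-1]]' 15 >/dev/null; python3 st.py
```

```text
t 4.45 pos [0.6033 0.012  0.1756] mach [ 0.0619 -0.0196  0.1756] yaw -8.47 z [-0.  0. -1.] F [ 0.  -0.3  0.4] open 0.0509 gf 0.0 q [-0.07  0.05  1.8  -0.    1.3   0.08]
```

```bash
python3 -m inch '[[0,0,0,0,0,0,-1],[0,0,0,0,0,0,-1],[0,0,0,0,0,0,-1],[0,0,0,0,0,0,-1],[0,0,0,0,0,0,-1]]' 15 >/dev/null; python3 st.py
```

```text
t 5.08 pos [0.6036 0.0119 0.1758] mach [ 0.0623 -0.0196  0.1758] yaw -8.48 z [ 0.001 -0.    -1.   ] F [ 1.8  0.1 -1.1] open 0.0335 gf 14.71479921368882 q [-0.07  0.05  1.8   0.    1.3   0.08]
```

```bash
python3 -m inch '[[0.33,-0.05,0.04,0,0,0,-1],[0.33,-0.05,0.04,0,0,0,-1],[0.33,-0.05,0.04,0,0,0,-1],[0.33,-0.05,0.03,0,0,0,-1],[0,0,0,0,0,0,-1]]' 15 >/dev/null; python3 st.py
```

```text
t 5.7 pos [0.6427 0.0057 0.1799] mach [ 0.1019 -0.0198  0.1799] yaw -8.45 z [-0.003 -0.    -1.   ] F [-5.7 -3.   4.2] open 0.024 gf 14.979192540049553 q [-0.07  0.13  1.7  -0.    1.31  0.07]
```

```bash
python3 -m inch '[[0.092,0.6,0.25,0,0,0,-1],[0.092,0.6,0.17,0,0,0,-1],[0.092,0.6,0.09,0,0,0,-1],[0.092,0.6,0.02,0,0,0,-1],[0.092,0.6,-0.05,0,0,0,-1],[0.092,0.6,-0.12,0,0,0,-1],[0.092,0.6,-0.2,0,0,0,-1],[0,0,0,0,0,0,-1]]' 15 >/dev/null; python3 st.py
```

```text
t 6.7 pos [0.6632 0.1352 0.1874] mach [0.1025 0.1113 0.1874] yaw -8.33 z [ 0.002  0.004 -1.   ] F [-5.4  3.3 10.1] open 0.0233 gf 15.022083793301135 q [0.12 0.2  1.61 0.   1.33 0.26]
```

```bash
python3 -m inch '[[0.046,0.3,-0.13,0,0,0,-1],[0.046,0.3,-0.15,0,0,0,-1],[0,0,0,0,0,0,-1]]' 15 >/dev/null; python3 st.py
```

```text
t 7.08 pos [0.6666 0.1535 0.1804] mach [0.1032 0.1299 0.1804] yaw -8.36 z [ 0.005  0.005 -1.   ] F [-3.4  5.8 12. ] open 0.0232 gf 15.038741041207686 q [0.15 0.22 1.61 0.   1.32 0.29]
```

```bash
python3 -m inch '[[0,0,0,0,0,0,-0.1],[0,0,0,0,0,0,-0.1],[-0.16,0.025,0,0,0,0,-0.1],[-0.16,0.025,0,0,0,0,-0.1],[0,0,0,0,0,0,-0.1]]' 15 >/dev/null; python3 st.py
```

```text
t 7.7 pos [0.655  0.1513 0.1762] mach [0.092  0.126  0.1762] yaw -8.47 z [-0. -0. -1.] F [-0.5  0.8 -0.3] open 0.0429 gf 0.0 q [ 0.15  0.2   1.63 -0.    1.31  0.3 ]
```

```bash
python3 - <<'E'
from h import *
p,d=snap('scene','s3')
cv2.imwrite('pics/z3.png',cv2.resize(p[210:330,300:460],(800,600),interpolation=2)[:,:,::-1])
W=cloud('scene',d); O=np.array([.545,.0407,0]);Y=-.152; mx=np.array([np.cos(Y),np.sin(Y),0]); my=np.array([-np.sin(Y),np.cos(Y),0])
Q=np.dstack([(W-O)@mx,(W-O)@my,W[...,2]]); np.save('pics/Q3.npy',Q)
# rod between plate and fingers, and plate teeth
k=(Q[...,2]>.155)&(Q[...,2]<.18)&(Q[...,0]>.05)&(Q[...,0]<.14)&(Q[...,1]>-.1)&(Q[...,1]<.2)
v,u=np.nonzero(k); 
for z0 in(.155,.160,.165,.170,.175):
    m=k&(Q[...,2]>=z0)&(Q[...,2]<z0+.005); print(z0,m.sum(),np.round(np.median(Q[m],0),4) if m.sum() else '')
m=(abs(Q[...,2]-.148)<.004)&(Q[...,0]>.066)&(Q[...,0]<.088)&(Q[...,1]>-.03)&(Q[...,1]<.15)
print('teeth y hist',np.histogram(Q[m][:,1],bins=np.arange(-.02,.16,.005)))
E
```

```text
0.155 66 [0.0549 0.0651 0.1572]
0.16 22 [0.1009 0.09   0.1613]
0.165 12 [0.1005 0.0915 0.1665]
0.17 16 [0.1037 0.0988 0.1726]
0.175 28 [0.1152 0.1201 0.1777]
teeth y hist (array([23, 17,  9,  0,  0,  0,  0,  0,  0, 16, 20, 17, 20,  6,  0,  0,  0,
       16, 20, 19, 20, 13,  0,  0,  0,  0,  2, 13,  5,  0,  0,  0,  0,  0,
        0]), array([-2.00000000e-02, -1.50000000e-02, -1.00000000e-02, -5.00000000e-03,
        3.46944695e-18,  5.00000000e-03,  1.00000000e-02,  1.50000000e-02,
        2.00000000e-02,  2.50000000e-02,  3.00000000e-02,  3.50000000e-02,
        4.00000000e-02,  4.50000000e-02,  5.00000000e-02,  5.50000000e-02,
        6.00000000e-02,  6.50000000e-02,  7.00000000e-02,  7.50000000e-02,
        8.00000000e-02,  8.50000000e-02,  9.00000000e-02,  9.50000000e-02,
        1.00000000e-01,  1.05000000e-01,  1.10000000e-01,  1.15000000e-01,
        1.20000000e-01,  1.25000000e-01,  1.30000000e-01,  1.35000000e-01,
        1.40000000e-01,  1.45000000e-01,  1.50000000e-01,  1.55000000e-01]))
```

View pics/z3.png

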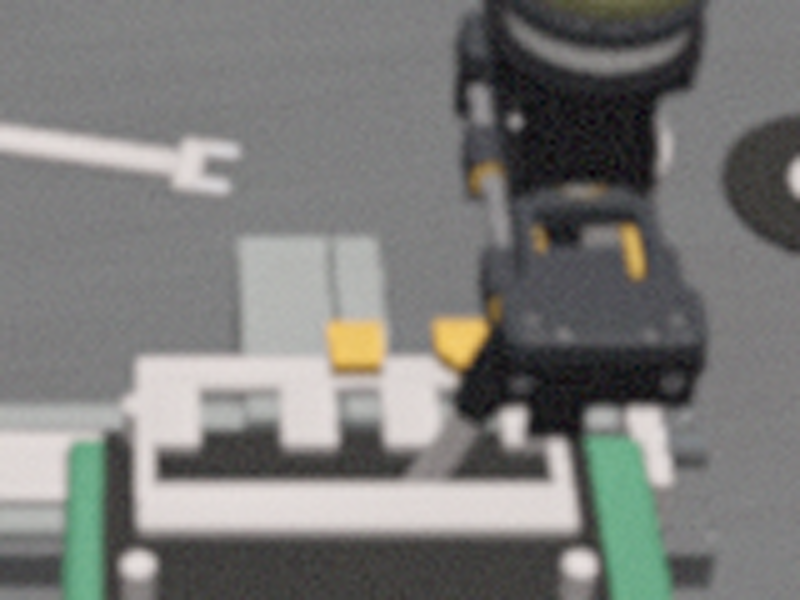

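The lever slipped in the grip. Its rod is at y ≈ 0.086, resting on the tooth beside the marked notch (0.088 to 0.112). In the picture the rod is at (440,450) and the notch gap at (480,410). I'll regrip harder and push on.

```bash
python3 -m inch '[[0.05,-0.3,0,0,0,0,-0.1],[0.05,-0.32,0,0,0,0,-0.1],[0,0,0,0,0,0,-1],[0,0,0,0,0,0,-1],[0,0,0,0,0,0,-1],[0,0,0,0,0,0,-1]]' 40 >/dev/null; python3 st.py
```

```text
t 8.5 pos [0.6588 0.1329 0.1765] mach [0.0985 0.1083 0.1765] yaw -8.42 z [ 0.001 -0.001 -1.   ] F [ 0.5 -1.  -1. ] open 0.0235 gf 39.90277734934352 q [ 0.12  0.2   1.63 -0.    1.31  0.27]
```

```bash
python3 -m inch '[[0.1,-0.015,0,0,0,0,-1],[0.03,0.2,-0.08,0,0,0,-1],[0.03,0.2,-0.09,0,0,0,-1],[0.02,0.15,-0.09,0,0,0,-1],[0,0,0,0,0,0,-1]]' 40 >/dev/null; python3 st.py
```

```text
t 9.12 pos [0.6636 0.1485 0.1694] mach [0.1009 0.1245 0.1694] yaw -8.44 z [-0.001 -0.002 -1.   ] F [-4.3 -3.   4. ] open 0.024 gf 40.00505933538079 q [ 0.14  0.22  1.62 -0.    1.3   0.29]
```

```bash
python3 -m inch '[[-0.13,0.02,0,0,0,0,-1],[-0.13,0.02,0,0,0,0,-1],[-0.13,0.02,0,0,0,0,-1],[0,0,0,0,0,0,-1]]' 40 >/dev/null; python3 st.py
```

```text
t 9.62 pos [0.6553 0.1498 0.1695] mach [0.0925 0.1246 0.1695] yaw -8.41 z [ 0.01  -0.001 -1.   ] F [ 7.  -4.9 -2.7] open 0.0241 gf 40.25021763285622 q [ 0.15  0.2   1.65 -0.    1.29  0.29]
```

```bash
cat > rod.py <<'E'
from h import *; import sys
p,d=snap('scene',sys.argv[1])
cv2.imwrite(f'pics/{sys.argv[1]}z.png',cv2.resize(p[220:320,320:453],(800,600),interpolation=2)[:,:,::-1])
W=cloud('scene',d); O=np.array([.545,.0407,0]);Y=-.152; mx=np.array([np.cos(Y),np.sin(Y),0]); my=np.array([-np.sin(Y),np.cos(Y),0])
Q=np.dstack([(W-O)@mx,(W-O)@my,W[...,2]])
for z0 in np.arange(.125,.18,.005):
    m=(Q[...,2]>=z0)&(Q[...,2]<z0+.005)&(Q[...,0]>.078)&(Q[...,0]<.112)&(Q[...,1]>.0)&(Q[...,1]<.14); print(round(z0,3),m.sum(),np.round(np.median(Q[m],0),4) if m.sum() else '',np.round(np.ptp(Q[m][:,1]),3) if m.sum() else '')
E
python3 rod.py s4
```

```text
0.125 38 [0.0899 0.0475 0.1258] 0.132
0.13 11 [0.0984 0.0865 0.1339] 0.014
0.135 17 [0.0988 0.0918 0.1377] 0.041
0.14 67 [0.0922 0.0864 0.1436] 0.109
0.145 185 [0.0895 0.078  0.1473] 0.111
0.15 25 [0.0969 0.0972 0.1516] 0.093
0.155 18 [0.0982 0.1017 0.1572] 0.014
0.16 14 [0.0976 0.1024 0.1618] 0.013
0.165 12 [0.1    0.1063 0.1681] 0.028
0.17 24 [0.1078 0.1205 0.1726] 0.036
0.175 11 [0.1091 0.1269 0.1771] 0.033
```

View pics/s4z.png

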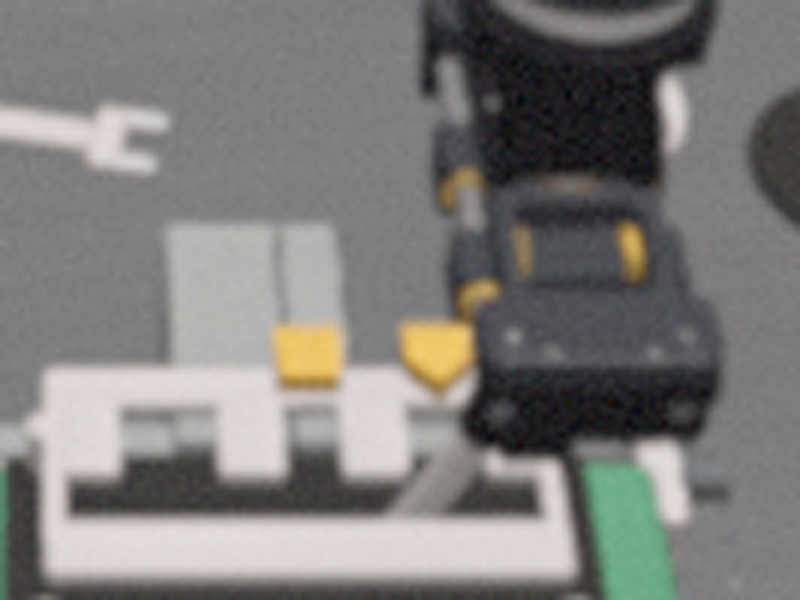

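The rod reads about 4 mm short of the notch middle (≈ 0.1015). In the picture it is at (450,470), and the notch spans 408-485. I nudge it +y at the handle and press again.

```bash
python3 -m inch '[[0.15,-0.02,0,0,0,0,-1],[0.03,0.2,-0.11,0,0,0,-1],[-0.13,0.02,0,0,0,0,-1],[-0.13,0.02,0,0,0,0,-1],[0,0,0,0,0,0,-1]]' 40 >/dev/null; python3 st.py
```

```text
t 10.3 pos [0.6531 0.1564 0.1662] mach [0.0894 0.1307 0.1662] yaw -8.39 z [ 0.011 -0.002 -1.   ] F [ 7.7 -4.8 -3.4] open 0.0249 gf 40.53042989806272 q [ 0.16  0.2   1.65 -0.    1.28  0.3 ]
```

```bash
python3 -m inch '[[0,0,0,0,0,0,-0.1],[0,0,0,0,0,0,-0.1],[0,0,0,0,0,0,-0.1]]' 40 >/dev/null; python3 st.py; python3 rod.py s5
```

```text
t 10.68 pos [0.6484 0.1575 0.1642] mach [0.0845 0.1311 0.1642] yaw -8.48 z [-0.003  0.    -1.   ] F [-2.9 -2.7 -0.8] open 0.0422 gf 1.404722560546361 q [0.16 0.2  1.65 0.   1.29 0.31]
0.125 36 [0.0917 0.0861 0.1259] 0.12
0.13 21 [0.0921 0.0948 0.1329] 0.016
0.135 16 [0.0908 0.0955 0.138 ] 0.099
0.14 73 [0.0911 0.0848 0.143 ] 0.108
0.145 180 [0.0875 0.0772 0.1472] 0.111
0.15 22 [0.0887 0.103  0.1527] 0.047
0.155 20 [0.0876 0.1072 0.1574] 0.012
0.16 8 [0.0979 0.1148 0.1635] 0.032
0.165 31 [0.1089 0.1238 0.1676] 0.033
0.17 11 [0.1095 0.1269 0.1713] 0.032
0.175 14 [0.087  0.1119 0.1775] 0.032
```

View pics/s5z.png

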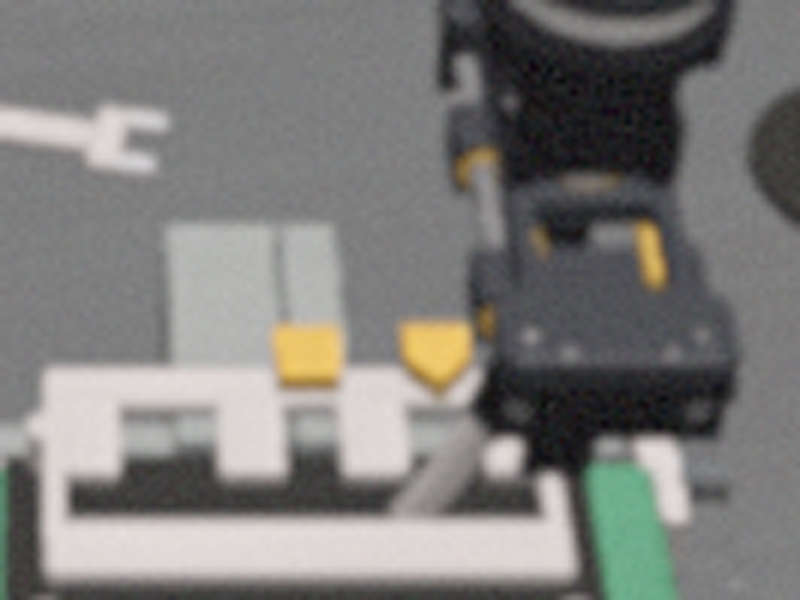

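The rod has dropped into the notch and now rests on the inner finger. I back off so that the spring seats it.

```bash
python3 -m inch '[[-0.22,0.035,0,0,0,0,-0.1],[-0.22,0.035,0,0,0,0,-0.1],[-0.22,0.035,0,0,0,0,0.2],[0,0,0,0,0,0,0.4],[0,0,0,0,0,0,0.4]]' 40 >/dev/null; python3 st.py; python3 rod.py s6
```

```text
t 11.35 pos [0.6305 0.1607 0.1664] mach [0.0664 0.1316 0.1664] yaw -8.47 z [ 0.002  0.001 -1.   ] F [ 0.5  0.3 -0.8] open 0.065 gf 0.0 q [0.17 0.16 1.7  0.   1.29 0.31]
0.125 44 [0.0869 0.0877 0.1258] 0.111
0.13 15 [0.0837 0.0939 0.1324] 0.014
0.135 24 [0.0828 0.0975 0.1382] 0.063
0.14 67 [0.0904 0.0791 0.1435] 0.107
0.145 194 [0.0877 0.0821 0.1473] 0.111
0.15 18 [0.0818 0.1066 0.1512] 0.094
0.155 4 [0.0783 0.1103 0.1571] 0.004
0.16 3 [0.079  0.1156 0.1607] 0.01
0.165 13 [0.1018 0.1246 0.1687] 0.021
0.17 16 [0.103  0.1286 0.172 ] 0.023
0.175 10 [0.1047 0.1321 0.1786] 0.017
```

```bash
python3 -m inch '[[0,0,0.5,0,0,0,0.6],[0,0,0.8,0,0,0,0.6],[0,0,0.8,0,0,0,0.6],[0,0,0.8,0,0,0,0.6],[-0.24,-1,0,0,0,0.15,0.3],[-0.24,-1,0,0,0,0.15,0.3],[-0.24,-1,0,0,0,0.15,0.1],[-0.24,-1,0,0,0,0.15,0.05],[-0.24,-1,0,0,0,0.15,0.05],[-0.24,-1,0,0,0,0.15,0.05],[-0.24,-1,0,0,0,0.15,0.05],[-0.24,-1,0,0,0,0.15,0.05],[-0.24,-1,0,0,0,0.15,0.05],[-0.24,-1,0,0,0,0.15,0.05],[-0.24,-1,0,0,0,0.15,0.05],[-0.24,-1,0,0,0,0.15,0.05],[-0.24,-1,0,0,0,0.15,0.05],[-0.24,-1,0,0,0,0.15,0.05],[-0.24,-1,0,0,0,0.15,0.05],[-0.24,-1,0,0,0,0,0.05]]' 40 >/dev/null; python3 st.py; python3 - <<'E'
from h import *
p,d=snap('scene','s7'); p2,d2=snap('top','t7')
cv2.imwrite('pics/z7.png',np.hstack([cv2.resize(p[230:350,270:450],(400,300),interpolation=2)[:,:,::-1],cv2.resize(p2[130:250,225:385],(400,300),interpolation=2)[:,:,::-1]]))
O=np.array([.545,.0407,0]);Y=-.152; mx=np.array([np.cos(Y),np.sin(Y),0]); my=np.array([-np.sin(Y),np.cos(Y),0])
for n,D,I in(('scene',d,p),('top',d2,p2)):
    W=cloud(n,D);Q=np.dstack([(W-O)@mx,(W-O)@my,W[...,2]]);hsv=cv2.cvtColor(I[:,:,::-1].copy(),cv2.COLOR_BGR2HSV)
    m=(Q[...,2]>.17)&(Q[...,2]<.24)&(abs(Q[...,0]-.07)<.06)&(Q[...,1]>0)&(Q[...,1]<.2); print(n,'grip',m.sum(),np.round(np.median(Q[m],0),4))
    m=(cv2.inRange(hsv,(12,110,120),(28,255,255))>0)&(abs(Q[...,2]-.155)<.02)&(Q[...,1]>0)&(Q[...,1]<.2)
    k,l,s,c=cv2.connectedComponentsWithStats(m.astype(np.uint8)); print('clips',[(s[i,4],np.round(Q[l==i].mean(0),4)) for i in range(1,k) if s[i,4]>5])
    # bed features: head, bar, strips, stop
    m=(hsv[...,1]<40)&(hsv[...,2]>150)&(abs(Q[...,2]-.035)<.004)&(abs(Q[...,0])<.04)&(Q[...,1]>-.25)&(Q[...,1]<.02)
    if m.sum()>20: print('bar',m.sum(),np.round(Q[m].min(0),4),np.round(Q[m].max(0),4),np.round(np.median(Q[m],0),4))
    m=(abs(Q[...,2]-.12)<.004)&(abs(Q[...,0])<.1)&(abs(Q[...,1]-.04)<.06)&(Q[...,0]<.05); print('bridge',m.sum(),np.round(np.percentile(Q[m],[2,50,98],axis=0),4).tolist())
    m=(abs(Q[...,2]-.025)<.012)&(abs(Q[...,0])<.1)&(Q[...,1]>-.2)&(Q[...,1]<.2)
    print('bed x',np.round(np.percentile(Q[m][:,0],[1,99]),4))
    m=(abs(Q[...,2]-.055)<.004)&(abs(Q[...,0])<.06)&(Q[...,1]>.15)&(Q[...,1]<.23); print('stop',m.sum(),np.round(np.percentile(Q[m],[3,50,97],axis=0),4).tolist() if m.sum() else '')
E
```

```text
t 13.9 pos [ 0.5148 -0.3209  0.254 ] mach [ 0.0249 -0.362   0.254 ] yaw 7.0 z [ 0.002 -0.001 -1.   ] F [-0.3  0.3 -0.4] open 0.0501 gf 0.0 q [-0.65  0.01  1.71  0.    1.43 -0.77]
scene grip 377 [0.0675 0.1298 0.1981]
clips [(np.int32(84), array([0.0469, 0.0554, 0.157 ])), (np.int32(91), array([0.0468, 0.0996, 0.1569]))]
bar 627 [-0.0368 -0.1397  0.031 ] [0.0397 0.0145 0.0382] [ 0.0003 -0.0978  0.0335]
bridge 438 [[-0.0508, 0.0123, 0.1191], [-0.0154, 0.0403, 0.1226], [0.0488, 0.0734, 0.1239]]
bed x [-0.0392  0.0481]
stop 117 [[-0.0262, 0.1866, 0.0513], [-0.0013, 0.1946, 0.0542], [0.0291, 0.2056, 0.057]]
top grip 156 [0.0581 0.1281 0.2044]
clips [(np.int32(7), array([0.3524, 0.0772, 0.1361])), (np.int32(54), array([0.0432, 0.0994, 0.1581])), (np.int32(55), array([0.0447, 0.0549, 0.1587]))]
bar 452 [-0.0181 -0.14    0.031 ] [ 0.0223 -0.0015  0.039 ] [ 0.002  -0.0705  0.0355]
bridge 358 [[-0.0537, 0.0114, 0.117], [-0.0033, 0.0403, 0.1221], [0.0455, 0.0731, 0.1239]]
bed x [-0.0446  0.0605]
stop 78 [[-0.0287, 0.1858, 0.0512], [-0.0002, 0.1926, 0.0541], [0.0301, 0.2125, 0.0586]]
```

View pics/z7.png

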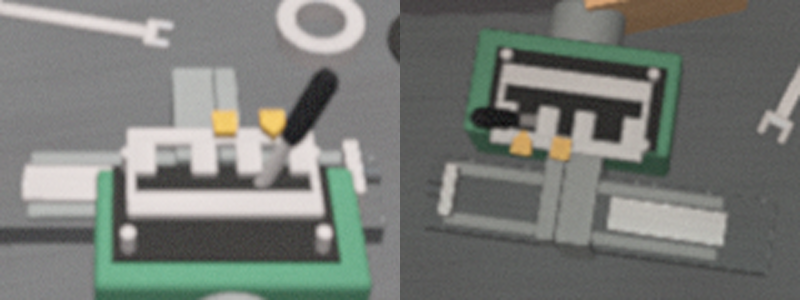

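The scene panel shows the lever down in the notch beside the pointed clip at (275,130). In the top panel the bar is at (667,221), which gives machine (0.002, -0.070). Next is the stick.

```bash
python3 -m inch '[[-0.237,-0.773,0,0,0,0,0.05],[-0.237,-0.773,0,0,0,0,0.05],[-0.237,-0.773,-0.5,0,0,0,0.05],[-0.237,-0.773,-0.9,0,0,0,0.05],[0,0,-0.9,0,0,0,0.05],[0,0,-0.9,0,0,0,0.05],[0,0,-0.9,0,0,0,0.05],[0,0,-0.9,0,0,0,0.05],[0,0,-0.9,0,0,0,0.05],[0,0,-0.9,0,0,0,0.05],[0,0,-0.7,0,0,0,0.05],[0,0,-0.3,0,0,0,0.05],[0,0,0,0,0,0,0.05]]' 40 >/dev/null; python3 st.py
```

```text
t 15.62 pos [ 0.4859 -0.4122  0.0178] mach [ 0.0102 -0.4567  0.0178] yaw 7.0 z [-0.001  0.001 -1.   ] F [0.7 0.7 0.3] open 0.05 gf 0.0 q [-0.79  0.29  1.81  0.    1.04 -0.91]
```

```bash
python3 -m inch '[[0,0,0,0,0,0,-1],[0,0,0,0,0,0,-1],[0,0,0,0,0,0,-1],[0,0,0,0,0,0,-1],[0,0,0,0,0,0,-1],[0,0,0,0,0,0,-1]]' 50 >/dev/null; python3 st.py;  python3 -m inch '[[0,0,0.5,0,0,0,-1],[0,0,0.8,0,0,0,-1],[0,0,0.8,0,0,-0.3,-1],[0,0,0,0,0,-0.5,-1],[0,0,0,0,0,-0.5,-1],[0,0,0,0,0,-0.5,-1],[0,0,0,0,0,-0.45,-1],[0,0,0,0,0,0,-1]]' 50 >/dev/null; python3 st.py
python3 - <<'E'
from h import *
s=manip.get_state()['position']
O=np.array([.545,.0407,0]);Y=-.152; mx=np.array([np.cos(Y),np.sin(Y),0]); my=np.array([-np.sin(Y),np.cos(Y),0])
for n in('scene','top'):
    p,d=snap(n,n+'8'); W=cloud(n,d); hsv=cv2.cvtColor(p[:,:,::-1].copy(),cv2.COLOR_BGR2HSV)
    m=(cv2.inRange(hsv,(8,60,80),(25,255,255))>0)&(abs(W[...,0]-.48)<.15)&(abs(W[...,1]+.36)<.15)&(W[...,2]>.045)&(W[...,2]<.14)
    R=W[m]; b=R[R[:,2]<s[2]+.005-.0]; print(n,m.sum(),np.round(np.percentile(R,[2,50,98],axis=0),4).tolist())
    t=R[R[:,2]<.09]; 
    if len(t)>20: 
        e,vv=np.linalg.eigh(np.cov(t.T)); a=vv[:,2]*np.sign(vv[1,2]); print('axis',a,'mach',a@mx,a@my); 
        f=t[(t-s)@my>.05]; print('front',len(f),np.round(np.median(f,0),4),'z',np.round(np.percentile(f[:,2],[5,95]),4),'nose y rel tcp',np.round(np.percentile((t-s)@my,[1,99]),4),'x rel tcp',np.round(np.percentile((f-s)@mx,[3,50,97]),4))
E
```

```text
t 16.38 pos [ 0.4866 -0.4125  0.0191] mach [ 0.0109 -0.4569  0.0191] yaw 7.0 z [ 0.001 -0.001 -1.   ] F [0.8 0.9 4. ] open 0.0197 gf 49.98222291469574 q [-0.79  0.29  1.81  0.    1.04 -0.91]
t 17.38 pos [ 0.486  -0.4122  0.0817] mach [ 0.0103 -0.4566  0.0817] yaw -8.43 z [-0.  0. -1.] F [ 0.4  0.1 -1.6] open 0.0196 gf 49.979544281959534 q [-0.79  0.21  1.79 -0.    1.15 -0.64]
scene 1166 [[0.4802, -0.4358, 0.0649], [0.4991, -0.3628, 0.0714], [0.5192, -0.2692, 0.1154]]
axis [ 0.07706708  0.99640292 -0.03524046] mach -0.07469220882900729 0.9965837566724831
front 553 [ 0.5022 -0.3157  0.0696] z [0.0653 0.0755] nose y rel tcp [-0.0272  0.1477] x rel tcp [-0.0158  0.0018  0.0156]
top 366 [[0.4822, -0.3626, 0.0644], [0.4994, -0.3158, 0.0714], [0.5178, -0.2672, 0.1124]]
axis [0.1432114  0.98967826 0.00523871] mach -0.00829230267177705 0.9999518956770985
front 348 [ 0.4998 -0.3137  0.0711] z [0.0656 0.0773] nose y rel tcp [0.0518 0.1477] x rel tcp [-0.0157 -0.0014  0.0131]
```

```bash
python3 -m inch '[[0.072,0.813,0,0,0,0,-1],[0.072,0.813,0,0,0,0,-1],[0.072,0.813,0,0,0,0,-1],[0.072,0.813,0,0,0,0,-1],[0.072,0.813,0,0,0,0,-1],[0.072,0.813,0,0,0,0,-1],[0,0,-0.4,0,0,0,-1],[0,0,-0.5,0,0,0,-1],[0,0,-0.3,0,0,0,-1],[0,0,0,0,0,0,-1]]' 50 >/dev/null; python3 st.py
```

```text
t 18.73 pos [ 0.4986 -0.2662  0.0443] mach [ 0.0006 -0.3104  0.0443] yaw -8.53 z [-0.001  0.001 -1.   ] F [-0.3 -0.9 -1.1] open 0.0199 gf 49.99850392341614 q [-0.59  0.11  1.97  0.    1.06 -0.44]
```

```bash
python3 -m inch '[[0.05,0.33,0.05,0,0,0,-1],[0.08,0.5,0,0,0,0,-1],[0.08,0.5,0,0,0,0,-1],[0.08,0.5,0,0,0,0,-1],[0.08,0.5,0,0,0,0,-1],[0.08,0.5,0,0,0,0,-1],[0.08,0.5,0,0,0,0,-1],[0.08,0.5,0,0,0,0,-1]]' 50 >/dev/null; python3 st.py
```

```text
t 19.73 pos [ 0.5177 -0.1502  0.0472] mach [ 0.002  -0.1928  0.0472] yaw -8.47 z [ 0. -0. -1.] F [-0.9 -5.9  1.6] open 0.0196 gf 49.99900996685028 q [-0.38  0.05  2.03 -0.    1.06 -0.23]
```

```bash
python3 -m inch '[[0.06,0.5,0,0,0,0,-1],[0.06,0.5,0,0,0,0,-1],[0.07,0.5,-0.03,0,0,0,-1],[0.08,0.5,0,0,0,0,-1],[0.08,0.4,0,0,0,0,-1],[0,0,0,0,0,0,-1]]' 50 >/dev/null; python3 st.py
```

```text
t 20.48 pos [ 0.5275 -0.0772  0.0453] mach [ 0.0005 -0.1192  0.0453] yaw -8.41 z [-0.001  0.002 -1.   ] F [ 1.2  0.  -1.4] open 0.0197 gf 49.998639822006226 q [-0.25  0.04  2.05  0.    1.06 -0.1 ]
```

```bash
python3 -m inch '[[0.03,0.17,0,0,0,0,-1],[0.03,0.17,0,0,0,0,-1],[0,0,0,0,0,0,-1]]' 50 >/dev/null; python3 st.py; python3 -m inch '[[0.02,0.1,0,0,0,0,-1],[0,0,0,0,0,0,-1]]' 50 >/dev/null; python3 st.py
```

```text
t 20.85 pos [ 0.5295 -0.0684  0.0456] mach [ 0.0012 -0.1101  0.0456] yaw -8.48 z [-0.001  0.001 -1.   ] F [ 0.1 -0.4 -1.4] open 0.02 gf 49.99875605106354 q [-0.23  0.04  2.04  0.    1.06 -0.08]
t 21.1 pos [ 0.5303 -0.0657  0.0459] mach [ 0.0015 -0.1074  0.0459] yaw -8.47 z [-0.  0. -1.] F [-0.5 -1.3 -2.9] open 0.0198 gf 49.99882757663727 q [-0.22  0.04  2.04  0.    1.06 -0.08]
```

```bash
python3 -m inch '[[0.02,0.1,0,0,0,0,-1],[0,0,0,0,0,0,-1]]' 50 >/dev/null; python3 st.py; python3 - <<'E'
from h import *
O=np.array([.545,.0407,0]);Y=-.152; mx=np.array([np.cos(Y),np.sin(Y),0]); my=np.array([-np.sin(Y),np.cos(Y),0])
p,d=snap('top','t9');W=cloud('top',d);Q=np.dstack([(W-O)@mx,(W-O)@my,W[...,2]])
cv2.imwrite('pics/t9z.png',cv2.resize(p[170:250,225:332],(800,600),interpolation=2)[:,:,::-1])
E
```

```text
t 21.35 pos [ 0.5309 -0.0626  0.0459] mach [ 0.0017 -0.1042  0.0459] yaw -8.47 z [-0.  0. -1.] F [ 0.4 -2.2 -2. ] open 0.0197 gf 49.99849319458008 q [-0.22  0.04  2.04  0.    1.06 -0.07]
```

View pics/t9z.png

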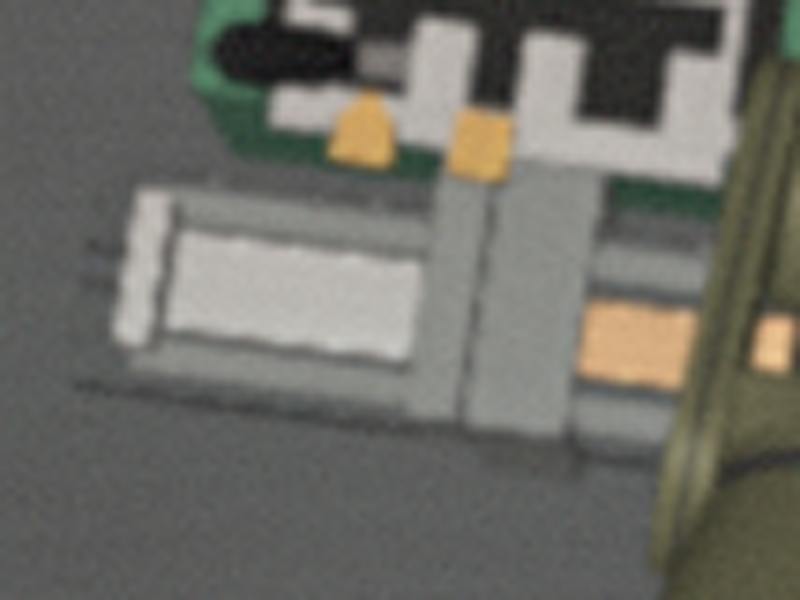

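The bar's front, at (165,290), is almost at the stop. I keep pushing until the force rises.

```bash
python3 -m inch '[[0.015,0.1,0,0,0,0,-1],[0,0,0,0,0,0,-1]]' 50 >/dev/null; python3 st.py; python3 -m inch '[[0.015,0.1,0,0,0,0,-1],[0,0,0,0,0,0,-1]]' 50 >/dev/null; python3 st.py
```

```text
t 21.65 pos [ 0.5315 -0.0613  0.0465] mach [ 0.0021 -0.1028  0.0465] yaw -8.41 z [-0.    -0.003 -1.   ] F [-2.8 -8.7 -0.9] open 0.0196 gf 50.00071406364441 q [-0.21  0.04  2.04 -0.    1.06 -0.06]
t 21.9 pos [ 0.5319 -0.0611  0.0473] mach [ 0.0025 -0.1026  0.0473] yaw -8.32 z [-0.001 -0.009 -1.   ] F [ -4.4 -17.7   2.5] open 0.0196 gf 50.00942051410675 q [-0.21  0.04  2.04 -0.01  1.06 -0.06]
```

```bash
python3 -m inch '[[0,0,0,0,0,0,-1],[-0.05,-0.3,0,0,0,0,-1],[-0.1,-0.6,0,0,0,0,-1],[-0.12,-0.8,0,0,0,0,-1],[-0.12,-0.8,0,0,0,0,-1],[-0.12,-0.8,0,0,0,0,-1],[-0.12,-0.8,0,0,0,0,-1],[-0.12,-0.8,0,0,0,0,-1],[-0.12,-0.8,0,0,0,0,-1],[-0.12,-0.8,0,0,0,0,-1],[-0.12,-0.8,0,0,0,0,-1],[-0.12,-0.8,0,0,0,0,-1],[-0.12,-0.8,0,0,0,0,-1],[-0.12,-0.8,0,0,0,0,-1],[-0.12,-0.8,0,0,0,0,-1],[-0.12,-0.8,0,0,0,0,-1],[-0.05,-0.5,0,0,0,0,-1],[0,0,0,0,0,0,-1]]' 50 >/dev/null; python3 st.py
```

```text
t 24.15 pos [ 0.479  -0.4119  0.0461] mach [ 0.0033 -0.4574  0.0461] yaw -8.54 z [ 0.  0. -1.] F [ 0.2  0.5 -1.7] open 0.0195 gf 49.99856114387512 q [-0.8   0.24  1.82  0.    1.08 -0.65]
```

```bash
python3 -m inch '[[0,0,-0.4,0,0,0,-1],[0,0,-0.35,0,0,0,-1],[0,0,-0.1,0,0,0,-1],[0,0,0,0,0,0,-1]]' 50 >/dev/null; python3 st.py; python3 -m inch '[[0,0,0,0,0,0,-0.2],[0,0,0,0,0,0,-0.1],[0,0,0,0,0,0,0],[0,0,0,0,0,0,0.1],[0,0,0,0,0,0,0.1],[0,0,0.4,0,0,0,0.1],[0,0,0.8,0,0,0,0.1],[0,0,0.8,0,0,0,0.1],[0,0,0.8,0,0,0,0.1],[0,0,0.8,0,0,0,0.1],[-0.8,-0.3,0.8,0,0,0,0.1],[-0.8,-0.3,0.8,0,0,0,0.1],[-0.8,-0.3,0,0,0,0,0.1],[-0.8,-0.3,0,0,0,0,0.1],[0,0,0,0,0,0,0.1],[0,0,0,0,0,0,0.1]]' 50 >/dev/null; python3 st.py
python3 - <<'E'
from h import *
O=np.array([.545,.0407,0]);Y=-.152; mx=np.array([np.cos(Y),np.sin(Y),0]); my=np.array([-np.sin(Y),np.cos(Y),0])
p,d=snap('scene','s10'); p2,d2=snap('top','t10')
cv2.imwrite('pics/z10.png',np.hstack([cv2.resize(p[200:400,80:460],(400,211))[np.minimum(np.arange(300),210)],cv2.resize(p2[120:280,220:500],(400,300))])[:,:,::-1])
for n,D,I in(('scene',d,p),('top',d2,p2)):
    W=cloud(n,D);Q=np.dstack([(W-O)@mx,(W-O)@my,W[...,2]]);hsv=cv2.cvtColor(I[:,:,::-1].copy(),cv2.COLOR_BGR2HSV)
    m=(hsv[...,1]<40)&(hsv[...,2]>150)&(abs(Q[...,2]-.035)<.004)&(abs(Q[...,0])<.03)&(Q[...,1]>.02)&(Q[...,1]<.2); print(n,'bar',m.sum(),np.round(np.percentile(Q[m],[1,50,99],axis=0),4).tolist() if m.any() else '')
    m=(cv2.inRange(hsv,(8,60,80),(25,255,255))>0)&(abs(W[...,0]-.48)<.08)&(abs(W[...,1]+.37)<.12)&(W[...,2]<.07)
    z=W[m][:,2]; print('stick base z',np.round(np.percentile(z[z<.025],[10,50,90]),4),'rib top',np.round(np.percentile(z,97),4))
E
```

```text
t 24.65 pos [ 0.4791 -0.4104  0.0201] mach [ 0.0032 -0.4559  0.0201] yaw -8.43 z [-0.  0. -1.] F [ 0.   0.2 -1.4] open 0.0197 gf 49.998464584350586 q [-0.79  0.27  1.83 -0.    1.04 -0.65]
t 26.65 pos [ 0.3835 -0.4468  0.1771] mach [-0.0858 -0.5063  0.1771] yaw -8.47 z [ 0.001 -0.    -1.   ] F [-0.5 -0.1 -0.5] open 0.0526 gf 0.0 q [-0.95  0.02  1.83  0.    1.3  -0.81]
scene bar 35 [[-0.0299, 0.1059, 0.0312], [-0.0233, 0.1755, 0.0328], [-0.0141, 0.1861, 0.0354]]
stick base z [0.0011 0.0071 0.0159] rib top 0.0516
top bar 333 [[-0.0174, 0.0855, 0.0312], [0.0013, 0.1362, 0.0351], [0.021, 0.1847, 0.0389]]
stick base z [0.0017 0.0084 0.0141] rib top 0.0551
```

View pics/z10.png

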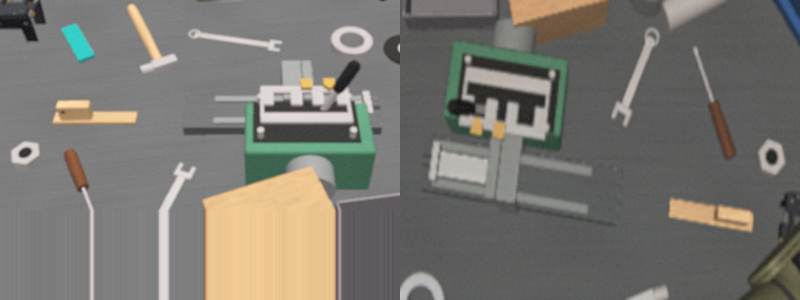

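The bar is against the stop at (437,163), the lever is in the marked notch at (460,107), and the stick lies flat at (710,214). The bystanders haven't moved and the arm is clear.

```bash
python3 -c "
from rig import manip
print(manip.close_job())"
```

```text
the job is handed in; nothing more can be done
None
```

I handed the job in at about 27 s of the 72 s: in the last pictures the lever was down in the notch marked by the pointed clip, the bar was against the length stop, the stick lay flat on the bench and the other things were in place; the hand-in returned no verdict.

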